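# Clear the V-rest and lay the long pipe nipple in it

## Task

Someone has left a pipe tee in the sloping V-rest: take it out and put it in the returns tray. Then lay the long pipe nipple, now standing on the bench, lengthwise in the V, gently and with its lower end fully home against the end stop, and let go. Leave the other fittings and the wrench as they are.

Things in the scene. Friction and masses are not known exactly. Their poses are not given: they have to be found in the camera images.
- rest: The foot of the sloping V-rest: dark steel plate fixed on the bench, 150 (x) x 90 (y) x 12 mm, carrying the grey trough. Origin: centre of its underside. x points level in the uphill direction of the trough; the trough's end stop stands 55 mm from the origin towards -x, its top edge rises to about 123 mm above the bench.
- cradle: The grey V trough. Origin: on the V's bottom line at the inner face of the end stop, 52 mm above the bench. x: uphill along the trough, 30 degrees above level; y: across; z: square to both, upward. 105 mm long (x 0 to 105); 45 degree walls, edges at y = +-21, z = 21 mm. End stop: 46 mm wide, x -6 to 0, up to z = 26 mm; high end open. A tube of radius r lies with its axis at z = 1.414 r.
- tee: Bright metal pipe tee lying in the V-rest against the end stop, branch up. Origin: where the two axes cross. x: along its run (66 mm long, 36 mm diameter, 39 mm over the end collars); z: along its branch (34 mm diameter, 37 mm at the collar), whose mouth is 40 mm from the origin. About 0.25 kg.
- tray: Open grey returns tray fixed on the bench, 190 (x) x 150 (y) x 30 mm high, walls and floor 4 mm. Origin: centre of its underside, z up.
- nipple: The long pipe nipple: a straight bright tube, 27 mm diameter, 170 mm long, threaded at both ends (the ends are alike), standing upright on the bench. Origin: centre of its lower end; z along the tube. About 0.28 kg.
- nipple_center (a point): The middle of the long nipple, on its axis, 85 mm from either end.
- short_a: Bystander: short pipe nipple standing upright, 27 mm diameter, 85 mm tall. Origin: centre of its underside.
- short_b: Bystander: short pipe nipple standing upright, 27 mm diameter, 60 mm tall. Origin: centre of its underside.
- reducer_a: Bystander: hexagon reducing nipple standing upright, 50 mm tall, about 52 mm over the hexagon. Origin: centre of its underside.
- reducer_b: Bystander: hexagon reducing nipple standing upright, 56 mm tall, about 58 mm over the hexagon. Origin: centre of its underside.
- cap: Bystander: round pipe cap, 48 mm diameter, 32 mm tall, standing on the bench. Origin: centre of its underside.
- wrench: Bystander: 170 mm wrench lying flat on the bench. Origin: middle of its underside.
Mind the look-alikes: they are no part of the job. Leave any brown or yellow look-alike of the tee alone.

How it is judged:
By the outcome, as a careful person would: the job done as asked, in the order asked, and still so for the second after the job is handed in, with the robot touching nothing.
It also fails if it takes over 64 s, if anything falls off the work surface, if the arm or the gripper's body presses on something with over 40 N, if the wrist force passes 120 N, or if a joint passes its speed limit or range.

## Robot

A 6-joint arm with a two-finger parallel gripper is mounted at the origin on the work surface. World frame = base frame: x ahead of the robot, y to its left, z up, the work surface at z = 0. Lengths are in m, angles in rad, forces in N, time in s.
With the tool pointing down it reaches from about 0.35 to 0.975 m from the base axis. Payload 4.9 kg.
Tool frame: the origin (TCP) lies at the very end of the fingers, on their centre line; the grasp point (between the pads) lies ctrl.hold_point_z behind it (ctrl.hold_point_z is the distance from the TCP to the grasp point, in m); z points along the fingers, y is the line along which they close (so a half turn about z gives the same grasp; the last joint's range is limited). The gripper opens to 85 mm and grips with 20 to 120 N. Pads are 22 mm wide; open, the fingers measure 114 mm over their backs; the gripper's body (76 mm by 85 mm) begins 54 mm behind the grasp point. The pads swing forward as they close: fully open they stand 13 mm farther back than shut.
Start: joints at [1.131, 0.053, 1.613, -0, 1.476, -0.119], TCP at [0.197, 0.593, 0.231] pointing down, gripper open.
Joint ranges: [-3.01, 3.01], [-1.01, 2.22], [0.06, 2.58], [-1.02, 4.17], [0.09, 2.62], [-3.14, 3.14]. Speed limits (rad/s): [2.57, 2.57, 3.14, 3.14, 3.14, 3.14].

## Interface

Orientations are given as a rotation vector (axis times angle).
In Python, from station import ctrl gives the robot as it stands. The module is installed in compiled form; this text tells all that it offers.
- The arm moves only by the tool jog_arm, never from a script. Its argument "deltas" is a list of rows, each a list of 3 entries, a list of its own where there are three numbers: the closure, from -1 (fully open) to 1 (shut), then the shift along the world's x, y, z scaled (see below), then the turn, a rotation vector about the world's x, y, z scaled (see below). A call has 1 to 12 rows; each row is the pose to reach, as a shift and turn from the pose commanded when the call began, turning the shorter way round; what a row does not reach only later rows make up. The controller multiplies each number of a shift by 0.4 m and each number of a turn by 180 degrees. A row lasts 1/12 s, in which the tool goes at most 41.7 mm and 7.16 degrees, less where a joint would pass 70% of its speed; a pose out of reach is approached as far as the arm can. A call with a number of a shift or a turn outside -1 to 1 is refused whole. A call with a gripper value outside its range is refused whole. The fingers move at their own pace and stop on an object; "squeeze" is the grip in N (left out, the last holds). Time passes only in rows, so rows that repeat a pose let the fingers close. It gives the time, the measured TCP pose, the force, the opening and the grip force at its end, in the units of the state.
- ctrl.get_obs(): the state, without advancing time (a new reading comes with each control period).
- ctrl.get_image(name): name is "scene" or "side" or "wrist"; returns the picture (420x560x3 uint8, red, green, blue); there is no depth.
- ctrl.get_calibration(name): a dict with "K" (3x3 intrinsics, pixels), "extrinsics" (4x4, takes a point from world to camera coordinates). Camera axes: x right, y down, z forward; pixel columns grow to the right and rows downward; lengths in m; the calibration is good to about 2 mm. A picture is of the moment at which its call begins: read the wrist's pose just before it. get_calibration takes no time and is no camera call; for the wrist camera it gives the pose at the moment of the call.
- ctrl.finish_job(): hands the job in; it is judged then, once.
The state is a dict: "t": time; "q": joint angles; "dq": joint speeds; "effort": joint torques, N m; "tool_pos": TCP position; "tool_rot": TCP orientation; "contact_force": force on the tool from outside, world axes, zero at the start; "wrist_torque": the same for the moment, N m; "opening": finger opening in m; "grip_force": force on a finger pad.
Only numpy, scipy, OpenCV 4.12 (cv2) and the standard library are available. Lean on these libraries where they do the work, as an engineer would, in place of code of your own. Each camera call takes 0.05 s, during which the arm holds its last target. There are 200 camera calls.

## Working session

There is one attempt and no reset: what is moved stays moved. The work goes in short steps, Python scripts to look and compute and a tool call to move; the robot and the scene stay as the last step left them, time stands still between calls to the robot, and variables do not carry over. Pictures are saved under pics/ and viewed, at most 10 in all, crops included, and the job is handed in when it is done.

Besides the shell and the picture viewer there is one more tool, called after "Request:" by a JSON object that holds its "method" and its "body". jog_arm: Moves the arm, as the interface text tells. Its arguments: {"type":"object","properties":{"deltas":{"type":"array","items":{"type":"array"}},"squeeze":{"type":"number"}},"required":["deltas"]}

```bash
mkdir -p pics; python3 - <<'E'
from station import ctrl
import cv2,numpy as np
np.set_printoptions(precision=4,suppress=True)
for n in("scene","side"):
    c=ctrl.get_calibration(n);print(n,c["K"].tolist());print(c["extrinsics"])
    cv2.imwrite(f"pics/{n}0.png",cv2.resize(ctrl.get_image(n)[:,:,::-1],(800,600),interpolation=cv2.INTER_CUBIC))
print(ctrl.get_obs(),ctrl.hold_point_z)
E
```

```text
scene [[533.3406846414382, 0.0, 277.501788694544], [0.0, 533.3406846414382, 207.85371566892195], [0.0, 0.0, 1.0]]
[[ 0.5133  0.8582 -0.0087 -0.3113]
 [ 0.58   -0.3543 -0.7335 -0.2523]
 [-0.6326  0.3715 -0.6796  1.406 ]
 [ 0.      0.      0.      1.    ]]
side [[460.38747652282643, 0.0, 281.4952335869367], [0.0, 460.38747652282643, 213.65878041502177], [0.0, 0.0, 1.0]]
[[-0.9011 -0.4335  0.0118  0.524 ]
 [-0.3422  0.694  -0.6335  0.2192]
 [ 0.2664 -0.5748 -0.7737  0.9704]
 [ 0.      0.      0.      1.    ]]
{'t': 0.1, 'q': array([ 1.131 ,  0.0533,  1.6142, -0.    ,  1.476 , -0.119 ]), 'dq': array([ 0.0012, -0.0014, -0.005 , -0.0002, -0.003 ,  0.0006]), 'effort': array([  0.0006, -39.4909, -37.1361,  -0.0002,   0.0039,   0.0001]), 'tool_pos': array([0.1968, 0.5926, 0.2302]), 'tool_rot': array([-0.5017, -3.1008,  0.0029]), 'contact_force': array([0.6946, 0.0982, 0.2276]), 'wrist_torque': array([-0.013 , -0.0065, -0.0117]), 'grip_force': 0.0, 'opening': 0.08544880985774314} 0.0187
```

View pics/scene0.png

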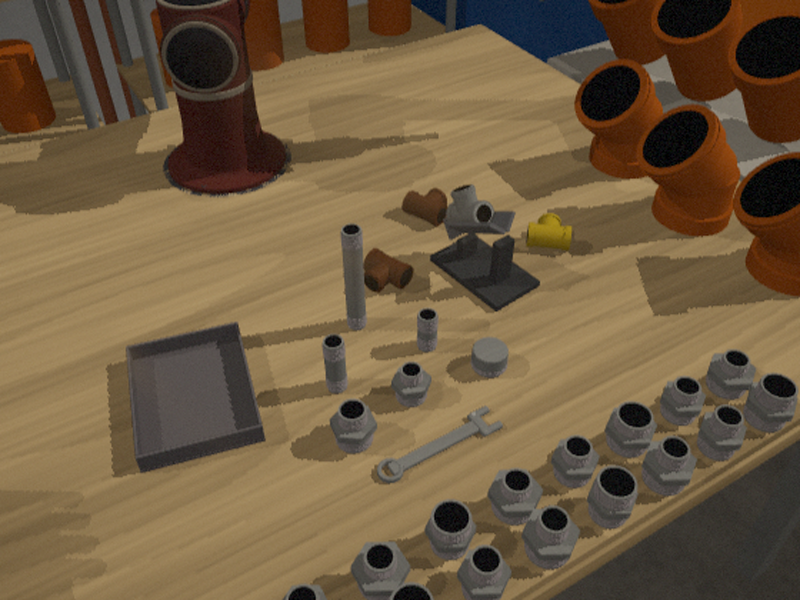

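View pics/side0.png

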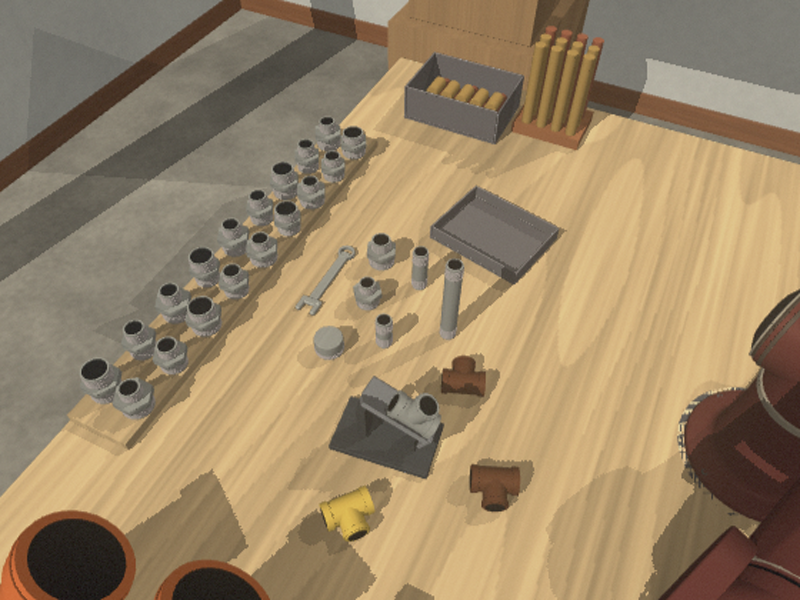

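Scene view: the bright tee is in the V at (468,207). Its look-alikes are brown tees at (425,206) and (388,270) and a yellow one at (550,232). The long nipple stands at (354,277), with short ones at (335,363) and (427,330). The tray is at (195,395), and in the side view it's at (495,232). I choose the bright tee in the trough and the tallest tube, and check both in one close crop.

```bash
python3 - <<'E'
from station import ctrl
import cv2,numpy as np
a=ctrl.get_image("scene")[:,:,::-1];b=ctrl.get_image("side")[:,:,::-1]
# scene crop x[290..390] y[120..220] ; side crop x[225..325],y[255..340]
A=cv2.resize(a[120:220,290:390],(400,400),interpolation=cv2.INTER_CUBIC)
B=cv2.resize(b[250:350,225:325],(400,400),interpolation=cv2.INTER_CUBIC)
cv2.imwrite("pics/crop.png",np.hstack([A,B]))
w=ctrl.get_image("wrist")[:,:,::-1]; cv2.imwrite("pics/w0.png",w)
c=ctrl.get_calibration("wrist");np.savez("w0.npz",**c);print(c)
E
```

```text
{'K': array([[318.24248431,   0.        , 278.37251579],
       [  0.        , 318.24248431, 207.86547439],
       [  0.        ,   0.        ,   1.        ]]), 'extrinsics': array([[ 3.14899328e-01,  9.49124587e-01, -9.64845291e-04,
        -6.24288259e-01],
       [ 9.13744366e-01, -3.02885641e-01,  2.70797935e-01,
        -3.50281695e-02],
       [ 2.56728741e-01, -8.61557097e-02, -9.62635729e-01,
         3.78571685e-01],
       [ 0.00000000e+00,  0.00000000e+00,  0.00000000e+00,
         1.00000000e+00]])}
```

View pics/crop.png

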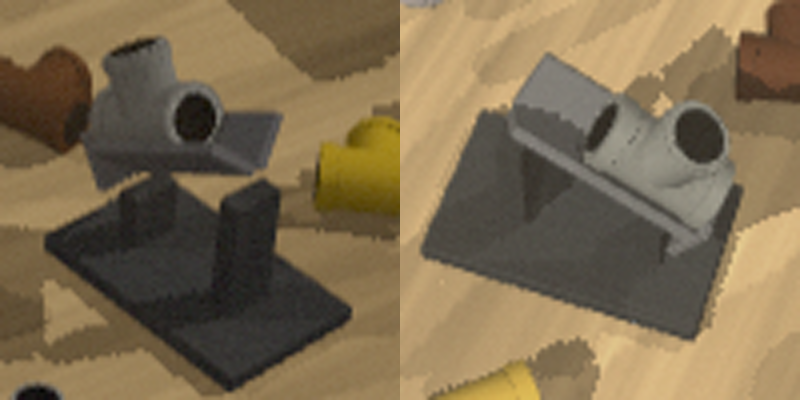

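View pics/w0.png

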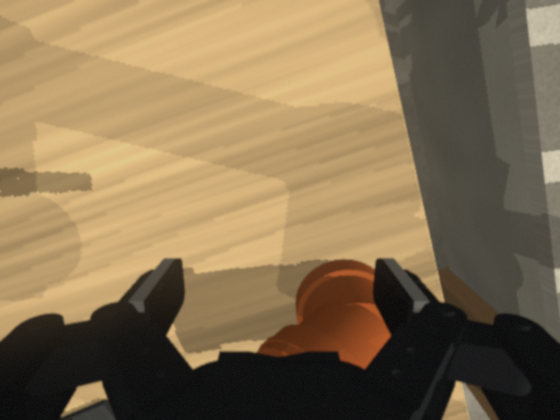

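Crop: left panel (scene) shows the bright tee in the grey V, branch up at (140,55) and run mouth at (193,118). The foot corners are at (45,240), (232,385) and (350,310). Right panel (side) shows the same bright tee low in the trough, with the high end at the upper left (550,60). The wrist view only shows an orange decoy and the bench edge. Next I fit the poses.

```bash
cat >h.py <<'E'
from station import ctrl
import numpy as np,cv2
from scipy.optimize import least_squares
from scipy.spatial.transform import Rotation as R
np.set_printoptions(precision=4,suppress=True)
C={n:ctrl.get_calibration(n) for n in("scene","side")}
def proj(n,P,c=None):
    c=c or C[n];E=c["extrinsics"];p=np.atleast_2d(P)@E[:3,:3].T+E[:3,3];p=p@c["K"].T
    return p[:,:2]/p[:,2:]
def back(n,uv,z,c=None):
    c=c or C[n];E=c["extrinsics"];d=E[:3,:3].T@np.linalg.solve(c["K"],[*uv,1]);o=-E[:3,:3].T@E[:3,3]
    return o+d*(z-o[2])/d[2]
def fit(f,obs,x0):
    s=least_squares(lambda x:np.concatenate([(proj(n,f(x,k))[0]-uv) for n,k,uv in obs]),x0,loss="soft_l1")
    return s.x,np.abs(s.fun).reshape(-1,2).max(1)
E
cat >m.py <<'E'
from h import *
v=lambda x,y:(np.array([x,y])+.5)*.7-.5
cA=lambda x,y:(np.array([x,y])+.5)/4-.5+[290,120]
cB=lambda x,y:(np.array([x,y])+.5)/4-.5+[225,250]
f=lambda x,k:np.array([x[0]+k[0]*np.cos(x[2])-k[1]*np.sin(x[2]),x[1]+k[0]*np.sin(x[2])+k[1]*np.cos(x[2]),k[2]])
# rough directions
p=[back("scene",cA(*q),.012) for q in((45,238),(232,376),(350,305))];print("foot tops",p)
d=p[1]-p[0];th=np.arctan2(d[1],d[0])
s=np.sign(np.cross(d[:2],(p[2]-p[1])[:2]))  # side of 3rd corner
a,b=.075,.045*s
obs=[("scene",(-a,-b,.012),cA(45,238)),("scene",(a,-b,.012),cA(232,376)),("scene",(a,b,.012),cA(350,305)),("scene",(a,-b,0),cA(232,389)),
("side",(a,b,.012),cB(22,247)),("side",(-a,b,.012),cB(295,328)),("side",(-a,-b,.012),cB(342,185)),("side",(-a,b,0),cB(293,340)),("side",(a,-b,.012),cB(88,110))]
c=(p[0]+p[2])/2
print("rest",fit(f,obs,[c[0],c[1],th]))
x,r=fit(lambda x,k:np.array([x[0],x[1],k]),[("scene",.17,v(351,230)),("scene",0,v(356,325)),("side",.17,v(455,265)),("side",0,v(449,335))],[.5,0]);print("nip",x,r)
T=[back("scene",v(*q),.03) for q in((127,345),(238,325),(263,437),(140,465))];print("tray",np.array(T),np.mean(T,0))
T=[back("side",v(*q),.03) for q in((477,188),(562,232),(513,276),(431,232))];print("tray",np.array(T),np.mean(T,0))
for n,q,z in(("sa",(333,341),.085),("sb",(427,315),.06),("cap",(490,347),.032),("ra",(411,370),.05),("rb",(352,410),.056),("br1",(388,272),.02),("br2",(425,208),.02),("yel",(550,235),.02)):print(n,back("scene",v(*q),z))
E
python3 m.py
```

```text
foot tops [array([0.4388, 0.1607, 0.012 ]), array([0.5823, 0.1827, 0.012 ]), array([0.5705, 0.269 , 0.012 ])]
rest (array([0.5032, 0.2158, 0.1377]), array([0.937 , 0.6087, 0.8456, 1.5632, 0.5797, 1.1084, 0.6456, 0.6572,
       1.7676]))
nip [ 0.4983 -0.0023] [0.7238 1.1463 0.3473 1.0474]
tray [[ 0.4014 -0.2981  0.03  ]
 [ 0.4435 -0.1563  0.03  ]
 [ 0.6362 -0.2031  0.03  ]
 [ 0.5991 -0.3408  0.03  ]] [ 0.5201 -0.2496  0.03  ]
tray [[ 0.5802 -0.3356  0.03  ]
 [ 0.3933 -0.2908  0.03  ]
 [ 0.438  -0.1466  0.03  ]
 [ 0.6111 -0.1827  0.03  ]] [ 0.5057 -0.2389  0.03  ]
sa [ 0.5876 -0.0801  0.085 ]
sb [0.5879 0.0588 0.06  ]
cap [0.6586 0.1133 0.032 ]
ra [ 0.6524 -0.006   0.05  ]
rb [ 0.6744 -0.1018  0.056 ]
br1 [0.4452 0.0815 0.02  ]
br2 [0.338  0.2153 0.02  ]
yel [0.5018 0.3449 0.02  ]m.py:9: DeprecationWarning: Arrays of 2-dimensional vectors are deprecated. Use arrays of 3-dimensional vectors instead. (deprecated in NumPy 2.0)
  s=np.sign(np.cross(d[:2],(p[2]-p[1])[:2]))  # side of 3rd corner
```

```bash
cat >>h.py <<'E'
th=.1377;u=np.array([np.cos(th),np.sin(th),0]);Z=np.array([0,0,1.]);yc=np.cross(Z,u)
xc=np.cos(np.pi/6)*u+.5*Z;zc=np.cross(xc,yc)
cr0=np.array([.5032,.2158,.052])-.055*u
tee=cr0+.033*xc+.0276*zc
H=.0187
def rot(zt,y):  # tool z, tool y
    return R.from_matrix(np.c_[np.cross(y,zt),y,zt])
def tilt(a,uu=u): return np.sin(a)*uu-np.cos(a)*Z   # tool z tilted toward +u by a
def delta(grasp,Rt,ob=None):
    ob=ob or ctrl.get_obs();p=grasp+H*Rt.as_matrix()[:,2]
    w=(Rt*R.from_rotvec(ob["tool_rot"]).inv()).as_rotvec()
    print("t",ob["t"],"shift",np.round((p-ob["tool_pos"])/.4,4),"turn",np.round(w/np.pi,4),"mm",(p-ob["tool_pos"])*1e3,"deg",np.degrees(np.linalg.norm(w)))
E
python3 - <<'E'
from h import *
print(tee,zc,xc)
for n,o in(("scene",[290,120]),("side",[225,250])):
    print(n,(proj(n,[tee+.04*zc,tee+.033*xc,cr0+.105*xc+.021*(zc+yc),cr0+.105*xc+.021*(zc-yc)])-o)*4)
Rt=rot(tilt(np.pi/6),yc);g=tee+.023*zc
delta(g+.08*zc,Rt)
E
```

```text
[0.4634 0.2103 0.0924] [-0.4953 -0.0686  0.866 ] [0.8578 0.1189 0.5   ]
scene [[128.5355  42.2039]
 [190.3447 113.1255]
 [273.063  109.1343]
 [213.0038 141.1539]]
side [[301.7013 131.6671]
 [204.0424 123.8193]
 [116.4186 123.9715]
 [145.6955  53.4704]]
t 0.25 shift [ 0.5616 -0.9709 -0.1633] turn [-0.0151 -0.1675  0.1427] mm [ 224.6473 -388.3575  -65.3121] deg 39.69090262575981
```

Request:
{"method": "jog_arm", "body": {"deltas": [[-1, [0.56, -0.97, 0.02], [-0.015, -0.1675, 0.1427]], [-1, [0.56, -0.97, 0.02], [-0.015, -0.1675, 0.1427]], [-1, [0.56, -0.97, 0.02], [-0.015, -0.1675, 0.1427]], [-1, [0.56, -0.97, 0.02], [-0.015, -0.1675, 0.1427]], [-1, [0.56, -0.97, 0.02], [-0.015, -0.1675, 0.1427]], [-1, [0.56, -0.97, 0.02], [-0.015, -0.1675, 0.1427]], [-1, [0.56, -0.97, 0.02], [-0.015, -0.1675, 0.1427]], [-1, [0.56, -0.97, 0.02], [-0.015, -0.1675, 0.1427]], [-1, [0.56, -0.97, 0.02], [-0.015, -0.1675, 0.1427]], [-1, [0.56, -0.97, 0.02], [-0.015, -0.1675, 0.1427]], [-1, [0.56, -0.97, 0.02], [-0.015, -0.1675, 0.1427]], [-1, [0.56, -0.97, 0.02], [-0.015, -0.1675, 0.1427]]], "squeeze": 60}}

```text
t: 1.25
tool_pos: [0.4234, 0.1998, 0.2399]
tool_rot: [-0.168, 2.611, 0.045]
contact_force: [-0.2, 0.4, 1.0]
opening: 0.0854
grip_force: 0.0
```

```bash
python3 - <<'E'
from h import *
o=ctrl.get_obs();print(o["q"],o["tool_pos"])
delta(tee+.103*zc,rot(tilt(np.pi/6),yc))
E
```

```text
[ 0.3475 -0.7277  2.2642 -0.1232  1.0929 -1.3241] [0.4234 0.1998 0.2399]
t 1.25 shift [-0.0044  0.0117 -0.1862] turn [0.     0.0007 0.0028] mm [ -1.7736   4.6888 -74.4993] deg 0.5274637756635718
```

Request:
{"method": "jog_arm", "body": {"deltas": [[-1, [-0.0044, 0.0117, -0.1], [0, 0, 0]], [-1, [-0.0044, 0.0117, -0.1862], [0, 0, 0.0]], [-1, [-0.0044, 0.0117, -0.1862], [0, 0, 0.0028]], [-1, [-0.0044, 0.0117, -0.1862], [0, 0, 0.0028]], [-1, [-0.0044, 0.0117, -0.1862], [0, 0, 0.0028]]]}}

```text
t: 1.67
tool_pos: [0.42, 0.2105, 0.1669]
tool_rot: [-0.193, 2.609, 0.054]
contact_force: [0.6, -0.5, 0.8]
opening: 0.0853
grip_force: 0.0
```

```bash
python3 - <<'E'
from h import *
o=ctrl.get_obs();print(o["q"],o["tool_pos"])
delta(tee+.023*zc,rot(tilt(np.pi/6),yc))
c=ctrl.get_calibration("wrist");w=ctrl.get_image("wrist")[:,:,::-1].copy()
P=[tee+.04*zc,cr0+.105*xc+.021*(zc+yc),cr0+.105*xc+.021*(zc-yc)]+[tee+.04*zc+.0185*np.array(d) for d in(yc,-yc,xc,-xc)]
for p in proj("wrist",P,c): cv2.drawMarker(w,tuple(int(round(a)) for a in p),(0,0,255),0,9)
cv2.imwrite("pics/w1.png",w)
E
```

```text
[ 0.3722 -0.6688  2.3527 -0.1365  0.9465 -1.2954] [0.42   0.2105 0.1669]
t 1.6667 shift [ 0.1031 -0.0013 -0.177 ] turn [-0.0006  0.0008 -0.0033] mm [ 41.2527  -0.5226 -70.8041] deg 0.6227895292396851
```

View pics/w1.png

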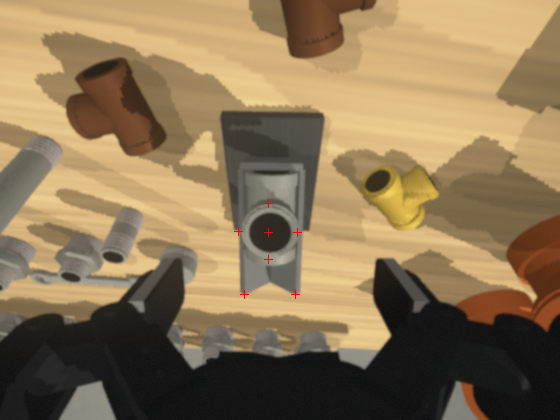

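Wrist view: the branch mouth is at (269,232) and my predicted marks sit on it. The trough corners are at (243,293) and (300,290), within about 1 mm. Next I descend and grip.

Request:
{"method": "jog_arm", "body": {"deltas": [[-1, [0.03, 0, -0.051], [0, 0, 0]], [-1, [0.06, 0, -0.103], [0, 0, 0]], [-1, [0.08, 0, -0.137], [0, 0, 0]], [-1, [0.095, -0.001, -0.163], [0, 0, 0]], [-1, [0.103, -0.001, -0.177], [0, 0, 0]], [-1, [0.103, -0.001, -0.177], [0, 0, 0]], [1, [0.103, -0.001, -0.177], [0, 0, 0]], [1, [0.103, -0.001, -0.177], [0, 0, 0]], [1, [0.103, -0.001, -0.177], [0, 0, 0]], [1, [0.103, -0.001, -0.177], [0, 0, 0]], [1, [0.103, -0.001, -0.177], [0, 0, 0]], [1, [0.103, -0.001, -0.177], [0, 0, 0]]], "squeeze": 60}}

```text
t: 2.72
tool_pos: [0.4608, 0.2101, 0.0953]
tool_rot: [-0.192, 2.61, 0.055]
contact_force: [-5.4, 2.7, 6.0]
opening: 0.0329
grip_force: 59.1
```

Request:
{"method": "jog_arm", "body": {"deltas": [[1, [0, 0, 0], [0, 0, 0]], [1, [0, 0, 0], [0, 0, 0]], [1, [0, 0, 0], [0, 0, 0]], [1, [0, 0, 0], [0, 0, 0]], [1, [0, 0, 0], [0, 0, 0]]]}}

```text
t: 3.13
tool_pos: [0.4608, 0.2101, 0.0953]
tool_rot: [-0.192, 2.61, 0.055]
contact_force: [-6.3, 1.5, 5.9]
opening: 0.0325
grip_force: 59.1
```

Request:
{"method": "jog_arm", "body": {"deltas": [[1, [0, 0, 0.03], [0, 0, 0]], [1, [0, 0, 0.08], [0, 0, 0]], [1, [0, 0, 0.15], [0, 0, 0]], [1, [0, 0, 0.24], [0, 0, 0]], [1, [0, 0, 0.33], [0, 0, 0]], [1, [0, 0, 0.42], [0, 0, 0]], [1, [0, 0, 0.46], [0, 0, 0]], [1, [0, 0, 0.46], [0, 0, 0]], [1, [0, 0, 0.46], [0, 0, 0]]]}}

```text
t: 3.88
tool_pos: [0.4602, 0.2092, 0.2776]
tool_rot: [-0.192, 2.612, 0.053]
contact_force: [-0.9, 1.0, -3.1]
opening: 0.0324
grip_force: 59.9
```

```bash
cat >>h.py <<'E'
tr=np.array([.513,-.244,0]);ty=np.array([np.sin(.237),np.cos(.237),0])
E
python3 - <<'E'
from h import *
o=ctrl.get_obs();print(o["q"],o["contact_force"],o["opening"])
delta(tr+Z*(.28+H),rot(-Z,ty))
E
```

```text
[ 0.3295 -0.6212  2.1418 -0.1007  1.1069 -1.3667] [-0.9448  0.952  -3.1394] 0.0323782972478263
t 3.8833 shift [ 0.132  -1.133   0.0059] turn [ 0.0073  0.1674 -0.1193] mm [  52.7984 -453.2042    2.3562] deg 37.02527338440723
```

Request:
{"method": "jog_arm", "body": {"deltas": [[1, [0.01, -0.06, 0.005], [0, 0.02, -0.01]], [1, [0.03, -0.14, 0.005], [0, 0.05, -0.03]], [1, [0.1, -0.9, 0.005], [0.0073, 0.1674, -0.1193]], [1, [0.1, -0.9, 0.005], [0.0073, 0.1674, -0.1193]], [1, [0.1, -0.9, 0.005], [0.0073, 0.1674, -0.1193]], [1, [0.1, -0.9, 0.005], [0.0073, 0.1674, -0.1193]], [1, [0.1, -0.9, 0.005], [0.0073, 0.1674, -0.1193]], [1, [0.1, -0.9, 0.005], [0.0073, 0.1674, -0.1193]], [1, [0.1, -0.9, 0.005], [0.0073, 0.1674, -0.1193]], [1, [0.1, -0.9, 0.005], [0.0073, 0.1674, -0.1193]], [1, [0.1, -0.9, 0.005], [0.0073, 0.1674, -0.1193]], [1, [0.1, -0.9, 0.005], [0.0073, 0.1674, -0.1193]]]}}

```text
t: 4.88
tool_pos: [0.4993, -0.1505, 0.2767]
tool_rot: [-0.373, -3.115, -0.004]
contact_force: [0.1, 0.7, -4.1]
opening: 0.0326
grip_force: 60.7
```

```bash
python3 - <<'E'
from h import *
delta(tr+Z*(.0305+H),rot(-Z,ty))
E
```

```text
t 4.8833 shift [ 0.0343 -0.2338 -0.6156] turn [-0.001  -0.0014  0.0005] mm [  13.7139  -93.5333 -246.2209] deg 0.31700393441434005
```

Request:
{"method": "jog_arm", "body": {"deltas": [[1, [0.034, -0.234, 0], [0, 0, 0]], [1, [0.034, -0.234, 0], [0, 0, 0]], [1, [0.034, -0.234, 0], [0, 0, 0]], [1, [0.034, -0.234, -0.1], [0, 0, 0]], [1, [0.034, -0.234, -0.2], [0, 0, 0]], [1, [0.034, -0.234, -0.3], [0, 0, 0]], [1, [0.034, -0.234, -0.4], [0, 0, 0]], [1, [0.034, -0.234, -0.48], [0, 0, 0]], [1, [0.034, -0.234, -0.54], [0, 0, 0]], [1, [0.034, -0.234, -0.58], [0, 0, 0]], [1, [0.034, -0.234, -0.58], [0, 0, 0]], [1, [0.034, -0.234, -0.58], [0, 0, 0]]]}}

```text
t: 5.88
tool_pos: [0.5132, -0.2419, 0.0464]
tool_rot: [-0.368, -3.117, -0.004]
contact_force: [1.2, -1.1, -2.0]
opening: 0.0325
grip_force: 61.3
```

Request:
{"method": "jog_arm", "body": {"deltas": [[1, [0, 0, -0.01], [0, 0, 0]], [1, [0, 0, -0.02], [0, 0, 0]], [1, [0, 0, -0.03], [0, 0, 0]], [1, [0, 0, -0.035], [0, 0, 0]], [1, [0, 0, -0.035], [0, 0, 0]], [1, [0, 0, -0.035], [0, 0, 0]]]}}

```text
t: 6.38
tool_pos: [0.5141, -0.2443, 0.0341]
tool_rot: [0.371, 3.119, 0.0]
contact_force: [0.2, 0.5, -2.7]
opening: 0.0326
grip_force: 61.3
```

```bash
python3 - <<'E'
from h import *
delta(tr+Z*(.0305+H),rot(-Z,ty))
c=ctrl.get_image("scene")[200:340,60:220,::-1];d=ctrl.get_image("side")[110:250,260:420,::-1]
cv2.imwrite("pics/tr.png",cv2.resize(np.hstack([c,d]),None,fx=2.5,fy=2.5,interpolation=cv2.INTER_CUBIC))
E
```

```text
t 6.3833 shift [-0.0028  0.0008 -0.009 ] turn [-0.0001  0.0002 -0.    ] mm [-1.1032  0.301  -3.6135] deg 0.03958006485453571
```

View pics/tr.png

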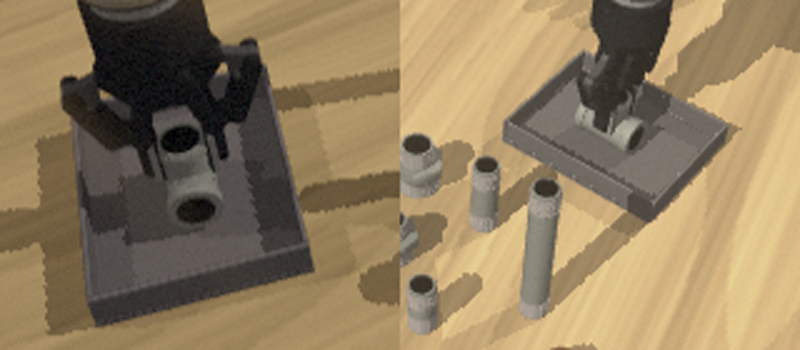

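The tee hangs in the tray, clear of its walls (left panel near (185,175)). I lower it until it touches, then release.

Request:
{"method": "jog_arm", "body": {"deltas": [[1, [-0.002, 0, -0.003], [0, 0, 0]], [1, [-0.002, 0, -0.006], [0, 0, 0]], [1, [-0.002, 0, -0.009], [0, 0, 0]], [1, [-0.002, 0, -0.009], [0, 0, 0]]]}}

```text
t: 6.82
tool_pos: [0.513, -0.2441, 0.03]
tool_rot: [0.371, 3.12, 0.001]
contact_force: [0.4, 0.1, -2.7]
opening: 0.0326
grip_force: 61.3
```

Request:
{"method": "jog_arm", "body": {"deltas": [[1, [0, 0, -0.003], [0, 0, 0]], [1, [0, 0, -0.005], [0, 0, 0]], [1, [0, 0, -0.005], [0, 0, 0]]]}}

```text
t: 7.07
tool_pos: [0.5134, -0.2443, 0.0286]
tool_rot: [0.371, 3.119, 0.0]
contact_force: [-1.5, 0.7, -1.2]
opening: 0.033
grip_force: 61.5
```

Request:
{"method": "jog_arm", "body": {"deltas": [[0.2, [0, 0, 0], [0, 0, 0]], [0, [0, 0, 0], [0, 0, 0]], [-0.3, [0, 0, 0], [0, 0, 0]], [-0.7, [0, 0, 0], [0, 0, 0]], [-0.7, [0, 0, 0], [0, 0, 0]], [-0.7, [0, 0, 0], [0, 0, 0]], [-0.7, [0, 0, 0.05], [0, 0, 0]], [-0.7, [0, 0, 0.12], [0, 0, 0]], [-0.7, [0, 0, 0.22], [0, 0, 0]], [-0.7, [0, 0, 0.32], [0, 0, 0]], [-0.7, [0, 0, 0.42], [0, 0, 0]], [-0.7, [0, 0, 0.45], [0, 0, 0]]]}}

```text
t: 8.07
tool_pos: [0.5161, -0.246, 0.2167]
tool_rot: [0.37, 3.108, -0.008]
contact_force: [0.8, 0.3, 2.1]
opening: 0.0727
grip_force: 0.0
```

```bash
cat >>h.py <<'E'
nip=np.array([.4983,-.0023,0])
E
python3 - <<'E'
from h import *
o=ctrl.get_obs();print(o["q"])
for ph in (30,45):
    a=np.radians(ph); delta(nip+.135*Z-.09*tilt(a),rot(tilt(a),yc))
c=ctrl.get_calibration("wrist");w=ctrl.get_image("wrist")[:,:,::-1].copy()
cv2.imwrite("pics/w2.png",w)
print(proj("wrist",[nip,nip+.17*Z],c))
E
```

```text
[-0.5751 -0.0726  1.7617  0.0005  1.44   -1.9093]
t 8.0667 shift [-0.1328  0.5969 -0.05  ] turn [-0.007  -0.1637  0.1168] mm [-53.1323 238.7617 -19.9938] deg 36.222322636392946
t 8.0667 shift [-0.1694  0.5918 -0.0783] turn [-0.0112 -0.2474  0.1136] mm [-67.7592 236.7347 -31.3247] deg 49.037711295565046
[[495.7503 110.7223]
 [692.6831 107.5393]]
```

View pics/w2.png

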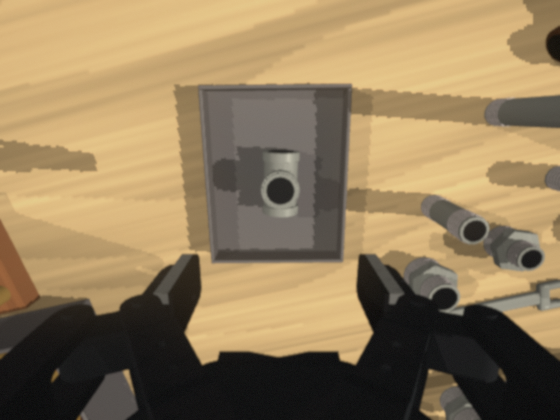

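Wrist view: the tee stands in the tray at (280,185). The nipple's base is at (495,111), where my estimate projects. Now the nipple pre-grasp.

Request:
{"method": "jog_arm", "body": {"deltas": [[-1, [-0.14, 0.1, 0.05], [-0.007, -0.1637, 0.1168]], [-1, [-0.14, 0.6, 0.0], [-0.007, -0.1637, 0.1168]], [-1, [-0.14, 0.6, 0.0], [-0.007, -0.1637, 0.1168]], [-1, [-0.14, 0.6, 0.0], [-0.007, -0.1637, 0.1168]], [-1, [-0.14, 0.6, 0.0], [-0.007, -0.1637, 0.1168]], [-1, [-0.14, 0.6, 0.0], [-0.007, -0.1637, 0.1168]], [-1, [-0.14, 0.6, 0.0], [-0.007, -0.1637, 0.1168]], [-1, [-0.14, 0.6, 0.0], [-0.007, -0.1637, 0.1168]], [-1, [-0.14, 0.6, 0.0], [-0.007, -0.1637, 0.1168]], [-1, [-0.14, 0.6, 0.0], [-0.007, -0.1637, 0.1168]]]}}

```text
t: 8.95
tool_pos: [0.4575, -0.0049, 0.2084]
tool_rot: [-0.181, 2.624, 0.052]
contact_force: [0.4, 0.9, 0.0]
opening: 0.0857
grip_force: 0.0
```

```bash
python3 - <<'E'
from h import *
a=np.radians(30); delta(nip+.14*Z-.09*tilt(a),rot(tilt(a),yc)); delta(nip+.14*Z,rot(tilt(a),yc))
print(ctrl.get_obs()["q"])
c=ctrl.get_calibration("wrist");w=ctrl.get_image("wrist")[:,:,::-1].copy()
for p in proj("wrist",[nip,nip+.17*Z],c): cv2.drawMarker(w,tuple(int(round(a)) for a in p),(0,0,255),0,9)
cv2.imwrite("pics/w3.png",w)
E
```

```text
t 8.95 shift [ 0.0136 -0.0058 -0.0166] turn [-0.0005 -0.0038 -0.0004] mm [ 5.44   -2.323  -6.6461] deg 0.6891223279808685
t 8.95 shift [ 0.125   0.0096 -0.2115] turn [-0.0005 -0.0038 -0.0004] mm [ 50.0141   3.8539 -84.5883] deg 0.6891223279808685
[-0.308  -0.7673  2.3335  0.2404  1.119  -2.0718]
```

View pics/w3.png

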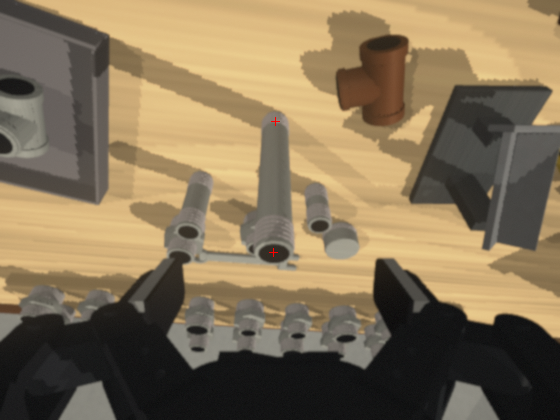

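Wrist view: the nipple's top mouth is at (273,253) and its base at (275,121), both on my marks and midway between the fingers. I advance and grip.

Request:
{"method": "jog_arm", "body": {"deltas": [[-1, [0.02, -0.004, -0.03], [0, 0, 0]], [-1, [0.05, -0.001, -0.08], [0, 0, 0]], [-1, [0.08, 0.003, -0.13], [0, 0, 0]], [-1, [0.105, 0.007, -0.175], [0, 0, 0]], [-1, [0.125, 0.0096, -0.2115], [0, -0.003, 0]], [-1, [0.125, 0.0096, -0.2115], [0, -0.003, 0]], [1, [0.125, 0.0096, -0.2115], [0, -0.003, 0]], [1, [0.125, 0.0096, -0.2115], [0, -0.003, 0]], [1, [0.125, 0.0096, -0.2115], [0, -0.003, 0]], [1, [0.125, 0.0096, -0.2115], [0, -0.003, 0]], [1, [0.125, 0.0096, -0.2115], [0, -0.003, 0]], [1, [0.125, 0.0096, -0.2115], [0, -0.003, 0]]], "squeeze": 80}}

```text
t: 10.0
tool_pos: [0.5081, -0.0007, 0.1255]
tool_rot: [-0.182, 2.612, 0.05]
contact_force: [0.2, -0.5, 1.7]
opening: 0.0253
grip_force: 78.4
```

Request:
{"method": "jog_arm", "body": {"deltas": [[1, [0, 0, 0], [0, 0, 0]], [1, [0, 0, 0], [0, 0, 0]], [1, [0, 0, 0], [0, 0, 0]], [1, [0, 0, 0], [0, 0, 0]], [1, [0, 0, 0.02], [0, 0, 0]], [1, [0, 0, 0.06], [0, 0, 0]], [1, [0, 0, 0.12], [0, 0, 0]], [1, [0, 0, 0.2], [0, 0, 0]], [1, [0, 0, 0.3], [0, 0, 0]], [1, [0, 0, 0.4], [0, 0, 0]], [1, [0, 0, 0.45], [0, 0, 0]], [1, [0, 0, 0.45], [0, 0, 0]]]}}

```text
t: 11.0
tool_pos: [0.5088, -0.0006, 0.311]
tool_rot: [-0.183, 2.606, 0.048]
contact_force: [-0.2, 0.5, -1.5]
opening: 0.0255
grip_force: 78.6
```

```bash
python3 - <<'E'
from h import *
o=ctrl.get_obs();print(o["q"],o["contact_force"],o["opening"])
# pose over trough: tilt -30, 60 mm out along zc and 30 mm uphill
delta(cr0+.17*xc+.08*zc,rot(tilt(-np.pi/6),yc))
E
```

```text
[-0.2565 -0.6409  2.101   0.2105  1.1929 -1.9961] [-0.1575  0.4542 -1.4659] 0.025496357982048853
t 11.0 shift [ 0.0921  0.5558 -0.3022] turn [-0.046   0.3323 -0.0007] mm [  36.8258  222.3125 -120.8694] deg 60.39025223926192
```

Request:
{"method": "jog_arm", "body": {"deltas": [[1, [0.01, 0.03, 0], [-0.002, 0.015, 0]], [1, [0.02, 0.08, 0], [-0.007, 0.05, 0]], [1, [0.03, 0.14, 0], [-0.011, 0.08, 0]], [1, [0.04, 0.2, 0], [-0.016, 0.115, 0]], [1, [0.05, 0.26, 0], [-0.021, 0.15, 0]], [1, [0.06, 0.32, 0], [-0.026, 0.185, 0]], [1, [0.07, 0.38, 0], [-0.03, 0.22, 0]], [1, [0.08, 0.44, 0], [-0.035, 0.255, 0]], [1, [0.085, 0.5, 0], [-0.04, 0.29, 0]], [1, [0.09, 0.54, 0], [-0.044, 0.32, 0]], [1, [0.092, 0.556, 0], [-0.046, 0.3323, -0.0007]], [1, [0.092, 0.556, 0], [-0.046, 0.3323, -0.0007]]]}}

```text
t: 12.0
tool_pos: [0.5437, 0.2232, 0.2983]
tool_rot: [0.178, -2.595, 0.048]
contact_force: [-0.5, -0.8, -3.1]
opening: 0.0256
grip_force: 78.8
```

```bash
python3 - <<'E'
from h import *
o=ctrl.get_obs();print(o["q"],o["contact_force"],o["opening"])
delta(cr0+.165*xc+.06*zc,rot(tilt(-np.pi/6),yc))
E
```

```text
[ 0.2377  0.2776  1.3172  0.0607  2.0851 -1.4547] [-0.4645 -0.7694 -3.0629] 0.025602277842349863
t 12.0 shift [ 0.0189 -0.002  -0.32  ] turn [ 0.0005 -0.0057  0.0004] mm [   7.5762   -0.7848 -127.9961] deg 1.0245597644329514
```

Request:
{"method": "jog_arm", "body": {"deltas": [[1, [0.019, -0.002, -0.04], [0, -0.0057, 0]], [1, [0.019, -0.002, -0.1], [0, -0.0057, 0]], [1, [0.019, -0.002, -0.17], [0, -0.0057, 0]], [1, [0.019, -0.002, -0.24], [0, -0.0057, 0]], [1, [0.019, -0.002, -0.29], [0, -0.0057, 0]], [1, [0.019, -0.002, -0.32], [0, -0.0057, 0]], [1, [0.019, -0.002, -0.32], [0, -0.0057, 0]], [1, [0.019, -0.002, -0.32], [0, -0.0057, 0]], [1, [0.019, -0.002, -0.32], [0, -0.0057, 0]]]}}

```text
t: 12.75
tool_pos: [0.5523, 0.2212, 0.1775]
tool_rot: [0.177, -2.624, 0.047]
contact_force: [0.3, -0.2, -0.6]
opening: 0.0254
grip_force: 78.8
```

```bash
python3 - <<'E'
from h import *
o=ctrl.get_obs()
Rt=rot(tilt(-np.pi/6),yc)
delta(cr0+.165*xc+.06*zc,Rt);delta(cr0+.155*xc+.025*zc,Rt)
a=ctrl.get_image("scene")[110:230,280:400,::-1].copy();b=ctrl.get_image("side")[240:360,215:335,::-1].copy()
# expected tube axis ends if rigid in hand
g=o["tool_pos"]-H*R.from_rotvec(o["tool_rot"]).as_matrix()[:,2]
M=R.from_rotvec(o["tool_rot"]).as_matrix();ax=-(np.cos(np.pi/6)*M[:,2])+0;s=np.cross(M[:,1],M[:,2]);ax=ax+.5*s*np.sign(s@xc) if (s@xc)!=0 else ax
print("axis in cradle",ax@xc,ax@yc,ax@zc,"grasp in cradle",(g-cr0)@np.c_[xc,yc,zc])
def big(im,n,off):
    im=cv2.resize(im,(400,400),interpolation=cv2.INTER_CUBIC);k=400/120
    for p in proj(n,[g-.14*xc,g+.03*xc,cr0,cr0+.026*zc+.023*yc,cr0+.026*zc-.023*yc]):
        q=(p-off+.5)*k-.5;cv2.drawMarker(im,tuple(int(round(t)) for t in q),(0,0,255),0,8)
    return im
cv2.imwrite("pics/pl.png",np.hstack([big(a,"scene",[280,110]),big(b,"side",[215,240])]))
E
```

```text
t 12.75 shift [-0.0026  0.0031 -0.0181] turn [-0.0003  0.0037  0.001 ] mm [-1.0296  1.2381 -7.2484] deg 0.6881601629567201
t 12.75 shift [ 0.0193  0.0061 -0.1064] turn [-0.0003  0.0037  0.001 ] mm [  7.7265   2.4515 -42.5593] deg 0.6881601629567201
axis in cradle 0.9999298664839917 -0.0023523117024131504 0.01160727112465998 grasp in cradle [ 0.1693 -0.0014  0.066 ]
```

View pics/pl.png

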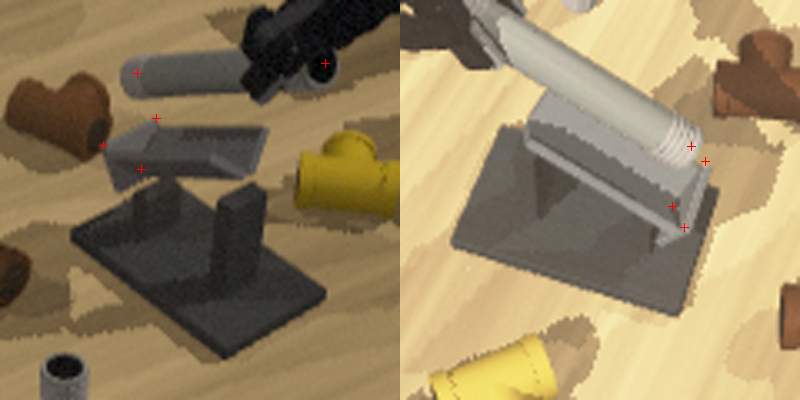

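The scene (left) and side (right) panels show the tube parallel above the V. Its lower end is at (130,77) and (688,148), close to prediction and just uphill of the stop. I lower it square to the V.

Request:
{"method": "jog_arm", "body": {"deltas": [[1, [0.003, 0.003, -0.03], [0, 0.003, 0]], [1, [0.01, 0.004, -0.06], [0, 0.0037, 0.001]], [1, [0.015, 0.005, -0.085], [0, 0.0037, 0.001]], [1, [0.018, 0.006, -0.098], [0, 0.0037, 0.001]], [1, [0.018, 0.006, -0.098], [0, 0.0037, 0.001]], [1, [0.018, 0.006, -0.098], [0, 0.0037, 0.001]], [1, [0.018, 0.006, -0.098], [0, 0.0037, 0.001]]]}}

```text
t: 13.43
tool_pos: [0.5591, 0.2237, 0.1368]
tool_rot: [0.181, -2.61, 0.047]
contact_force: [-0.7, -0.2, -1.8]
opening: 0.0256
grip_force: 78.8
```

```bash
cat >>h.py <<'E'
def st():
    o=ctrl.get_obs();M=R.from_rotvec(o["tool_rot"]).as_matrix();g=o["tool_pos"]-H*M[:,2]
    F=np.c_[xc,yc,zc];print("t",o["t"],"grasp cr mm",(g-cr0)@F*1e3,"F cr",o["contact_force"]@F,"torque cr",o["wrist_torque"]@F,"tilt",np.degrees(np.arcsin(M[:,2]@u)),M[:,1]@u,o["opening"])
    print("1mm zc",zc*1e-3/.4,"1mm xc",xc*1e-3/.4,"1mm yc",yc*1e-3/.4)
E
python3 -c "
from h import *
st()"
```

```text
t 13.4333 grasp cr mm [155.0807   0.1243  27.0259] F cr [-1.5387 -0.0933 -1.1954] torque cr [-0.0136 -0.4913 -0.0345] tilt -30.133944499811026 -0.0002678647590617501 0.025621155084441627
1mm zc [-0.0012 -0.0002  0.0022] 1mm xc [0.0021 0.0003 0.0013] 1mm yc [-0.0003  0.0025  0.    ]
```

Request:
{"method": "jog_arm", "body": {"deltas": [[1, [0.0025, 0.0003, -0.0044], [0, 0, 0]], [1, [0.005, 0.0007, -0.0087], [0, 0, 0]], [1, [0.0074, 0.001, -0.013], [0, 0, 0]], [1, [0.0074, 0.001, -0.013], [0, 0, 0]], [1, [0.0074, 0.001, -0.013], [0, 0, 0]]]}}

```text
t: 13.85
tool_pos: [0.5619, 0.2241, 0.1314]
tool_rot: [0.181, -2.61, 0.047]
contact_force: [0.1, -0.0, -1.6]
opening: 0.0255
grip_force: 78.8
```

```bash
python3 -c "
from h import *
st()"
```

```text
t 13.85 grasp cr mm [154.8743   0.124   20.9504] F cr [-0.7572 -0.0404 -1.4458] torque cr [ 0.0448 -0.483  -0.0465] tilt -30.140652739818446 -0.0001955594500308483 0.02546500432261862
1mm zc [-0.0012 -0.0002  0.0022] 1mm xc [0.0021 0.0003 0.0013] 1mm yc [-0.0003  0.0025  0.    ]
```

Continue down in 1 mm steps until it touches.

Request:
{"method": "jog_arm", "body": {"deltas": [[1, [0.0006, 0.0001, -0.0011], [0, 0, 0]], [1, [0.0012, 0.0002, -0.0022], [0, 0, 0]], [1, [0.0018, 0.0003, -0.0033], [0, 0, 0]], [1, [0.0018, 0.0003, -0.0033], [0, 0, 0]]]}}

```text
t: 14.18
tool_pos: [0.5624, 0.2243, 0.1304]
tool_rot: [0.181, -2.609, 0.047]
contact_force: [-0.5, 1.0, -0.3]
opening: 0.0248
grip_force: 78.5
```

```bash
python3 -c "
from h import *
st()"
```

```text
t 14.1833 grasp cr mm [154.8459   0.2706  19.809 ] F cr [-0.4683  1.0369 -0.1174] torque cr [ 0.058   0.0367 -0.185 ] tilt -30.18344835102843 -0.00021902510299151768 0.024776664992199986
1mm zc [-0.0012 -0.0002  0.0022] 1mm xc [0.0021 0.0003 0.0013] 1mm yc [-0.0003  0.0025  0.    ]
```

Touching: the moment is relieved. Now slide downhill toward the stop.

Request:
{"method": "jog_arm", "body": {"deltas": [[1, [-0.005, -0.0007, -0.003], [0, 0, 0]], [1, [-0.011, -0.0015, -0.0062], [0, 0, 0]], [1, [-0.016, -0.002, -0.0094], [0, 0, 0]], [1, [-0.0214, -0.003, -0.0125], [0, 0, 0]], [1, [-0.0214, -0.003, -0.0125], [0, 0, 0]], [1, [-0.0214, -0.003, -0.0125], [0, 0, 0]]]}}

```text
t: 14.68
tool_pos: [0.5536, 0.223, 0.1252]
tool_rot: [0.181, -2.609, 0.047]
contact_force: [-1.2, 1.2, 2.6]
opening: 0.0256
grip_force: 79.0
```

```bash
python3 -c "
from h import *
st()"
```

```text
t 14.6833 grasp cr mm [144.5382   0.2211  19.7558] F cr [0.4224 1.3064 2.7264] torque cr [ 0.1142  0.2193 -0.4388] tilt -30.18994118350013 -0.0002629683976895803 0.025571325860356483
1mm zc [-0.0012 -0.0002  0.0022] 1mm xc [0.0021 0.0003 0.0013] 1mm yc [-0.0003  0.0025  0.    ]
```

Request:
{"method": "jog_arm", "body": {"deltas": [[1, [-0.0008, 0.002, 0.001], [0, 0, 0]], [1, [-0.0024, 0.0018, 0.0002], [0, 0, 0]], [1, [-0.004, 0.0016, -0.001], [0, 0, 0]], [1, [-0.0055, 0.0014, -0.002], [0, 0, 0]], [1, [-0.0071, 0.0011, -0.0028], [0, 0, 0]], [1, [-0.0071, 0.0011, -0.0028], [0, 0, 0]]]}}

```text
t: 15.18
tool_pos: [0.5522, 0.2231, 0.1247]
tool_rot: [0.18, -2.613, 0.048]
contact_force: [3.7, -2.4, 4.6]
opening: 0.0252
grip_force: 79.2
```

```bash
python3 -c "
from h import *
st()"
```

```text
t 15.1833 grasp cr mm [143.0983   0.4932  20.022 ] F cr [ 5.1602 -2.9134  2.3289] torque cr [-0.1872 -0.1903  0.2812] tilt -29.9785744804762 -0.0001579827857244785 0.025246972813957366
1mm zc [-0.0012 -0.0002  0.0022] 1mm xc [0.0021 0.0003 0.0013] 1mm yc [-0.0003  0.0025  0.    ]
```

Request:
{"method": "jog_arm", "body": {"deltas": [[1, [-0.001, -0.0008, -0.0006], [0, 0, 0]], [1, [-0.0021, -0.001, -0.0013], [0, 0, 0]], [1, [-0.0021, -0.001, -0.0013], [0, 0, 0]], [1, [-0.0021, -0.001, -0.0013], [0, 0, 0]]]}}

```text
t: 15.52
tool_pos: [0.5522, 0.2231, 0.1247]
tool_rot: [0.181, -2.615, 0.047]
contact_force: [6.4, -0.4, 5.8]
opening: 0.0253
grip_force: 79.4
```

```bash
python3 -c "
from h import *
st()"
```

```text
t 15.5167 grasp cr mm [143.0787   0.4586  20.1169] F cr [ 8.365  -1.2826  1.8325] torque cr [-0.1577 -0.3043  0.2661] tilt -29.849551518429173 -0.00011197022500149203 0.025250799158205765
1mm zc [-0.0012 -0.0002  0.0022] 1mm xc [0.0021 0.0003 0.0013] 1mm yc [-0.0003  0.0025  0.    ]
```

It's against the stop: 1 mm more command gave no motion and 8 N. Ease the grip, then open.

Request:
{"method": "jog_arm", "body": {"deltas": [[1, [0, 0, 0], [0, 0, 0]], [1, [0, 0, 0], [0, 0, 0]], [0.3, [0, 0, 0], [0, 0, 0]], [0.2, [0, 0, 0], [0, 0, 0]], [0, [0, 0, 0], [0, 0, 0]], [-0.3, [0, 0, 0], [0, 0, 0]], [-0.6, [0, 0, 0], [0, 0, 0]], [-1, [0, 0, 0], [0, 0, 0]], [-1, [0, 0, 0], [0, 0, 0]], [-1, [0, 0, 0], [0, 0, 0]]], "squeeze": 20}}

```text
t: 16.35
tool_pos: [0.5503, 0.223, 0.1234]
tool_rot: [0.181, -2.61, 0.047]
contact_force: [-0.3, -0.0, -0.5]
opening: 0.0851
grip_force: 0.0
```

Request:
{"method": "jog_arm", "body": {"deltas": [[-1, [0.02, 0.003, 0.035], [0, 0, 0]], [-1, [0.05, 0.007, 0.087], [0, 0, 0]], [-1, [0.09, 0.012, 0.156], [0, 0, 0]], [-1, [0.13, 0.018, 0.225], [0, 0, 0]], [-1, [0.17, 0.024, 0.295], [0, 0, 0]], [-1, [0.2, 0.028, 0.35], [0, 0, 0]], [-1, [0.2, 0.028, 0.35], [0, 0, 0]], [-1, [0.2, 0.028, 0.35], [0, 0, 0]]]}}

```text
t: 17.02
tool_pos: [0.6314, 0.2343, 0.2651]
tool_rot: [0.181, -2.614, 0.047]
contact_force: [0.1, 0.7, -0.6]
opening: 0.0854
grip_force: 0.0
```

```bash
python3 - <<'E'
from h import *
a=ctrl.get_image("scene")[110:230,280:400,::-1].copy();b=ctrl.get_image("side")[240:360,215:335,::-1].copy()
e=cr0+.0191*zc;t=np.linspace(0,6.28,13)
P=[e+.17*xc]+[e+.17*xc+.0135*(np.cos(k)*yc+np.sin(k)*zc) for k in t]+[e+.0135*(np.cos(k)*yc+np.sin(k)*zc) for k in t]
def big(im,n,off):
    im=cv2.resize(im,(400,400),interpolation=cv2.INTER_CUBIC);k=400/120
    for p in proj(n,P): cv2.circle(im,tuple(int(round(t)) for t in (p-off+.5)*k-.5),1,(0,0,255),-1)
    return im
cv2.imwrite("pics/end.png",np.hstack([big(a,"scene",[280,110]),big(b,"side",[215,240])]))
E
```

```text
(no output)
```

View pics/end.png

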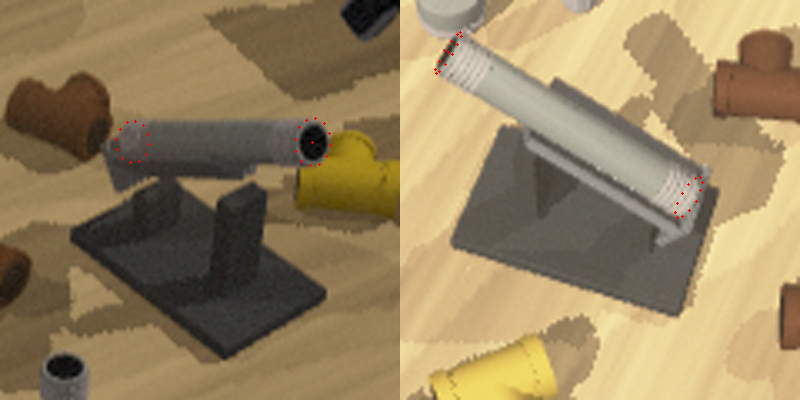

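The nipple lies along the V with both ends on the predicted home outline. Its mouth is at (314,142) in the left panel and the lower end is at the stop near (695,200) in the right. The hand is clear, so I hand in.

```bash
python3 -c "
from station import ctrl
print(ctrl.finish_job())"
```

```text
the job is handed in; nothing more can be done
None
```

I put the tee in the returns tray and laid the long nipple lengthwise in the V, pushed gently against the end stop and released. I handed the job in at about 17 s; no verdict was returned.

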